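Find the high spot of a centrifuge rotor with a dial gauge

ROBOT

A 7-joint arm with a two-finger parallel gripper is mounted at the origin on the work surface. World frame = base frame: x ahead of the robot, y to its left, z up, the work surface at z = 0. Lengths are in m, angles in rad, forces in N, time in s.
With the tool pointing down it reaches from about 0.4 to 0.85 m from the base axis. Payload 4.5 kg.
Tool frame: the origin (TCP) lies at the very end of the fingers, on their centre line; the grasp point (between the pads) lies 19 mm behind it (tcp_to_grasp is the z of the grasp point in the tool frame, in m); z points along the fingers, y is the line along which they close (so a half turn about z gives the same grasp; the last joint's range is limited). The gripper opens to 88 mm and grips with 3 to 60 N. Pads are 18 mm wide; open, the fingers measure 123 mm over their backs; the gripper's body (75 mm by 187 mm) begins 45 mm behind the grasp point.
Start: joints at [1.36, 0.689, -0.195, 1.565, 0.157, 0.902, -0.215], TCP at [0.152, -0.606, 0.239] pointing down, gripper open.
Joint ranges: [-3.01, 3.01], [-0.46, 2.08], [-1.47, 1.51], [0.13, 2.56], [-1, 4.14], [0.04, 2.09], [-2.66, 2.66]. Speed limits (rad/s): [2.57, 2.57, 3.14, 3.14, 3.14, 3.14, 3.14].

INTERFACE

Orientations are given as a unit quaternion [x, y, z, w].
In Python, from plant import * gives the robot as it stands. The module is installed in compiled form; this text tells all that it offers.
- The arm moves only by the shell command python3 -m jog 'ROWS' [OPENING] [FORCE]. ROWS is JSON, a list that holds one entry, the list of rows, each a list of 6 numbers: the shift along the tool's x, y, z in m, then the turn, a rotation vector about the tool's x, y, z in rad. In form: [[[dx, dy, dz, ax, ay, az], ...]]. A call has 1 to 12 rows; each row shifts and turns the commanded pose from where the row before left it, along the tool's axes as they then stand; what a row does not reach is not made up. A row lasts 1/8 s, in which the tool goes at most 62.5 mm and 10.7 degrees, less where a joint would pass 70% of its speed; a pose out of reach is approached as far as the arm can. A call with a gripper value outside its range is refused whole. OPENING is the finger opening in m, from 0 to 0.0881, set as the call begins (- or left out, the last holds). The fingers move at their own pace and stop on an object; FORCE is the grip in N (left out, the last holds). Time passes only in rows, so rows that do not move let the fingers close. It gives the time, the measured TCP pose, the force, the opening and the grip force at its end, in the units of the state.
- get_state(): the state, without advancing time (a new reading comes with each control period).
- snapshot(name): name is "scene" or "top" or "wrist"; returns a dict with "frame" (480x640x3 uint8, red, green, blue), "mtx" (3x3 intrinsics, pixels), "xyz" and "orientation" of the camera in the world; the wrist camera has in their place "mount" (4x4, takes a point from camera to tool coordinates, whose origin is the TCP and whose axes are the flange's). Camera axes: x right, y down, z forward; pixel columns grow to the right and rows downward; lengths in m; the calibration is good to about 2 mm. A picture is of the moment at which its call begins: read the wrist's pose just before it. There is no depth.
- finish_job(): hands the job in; it is judged then, once.
The state is a dict: "clock": time; "q": joint angles; "qd": joint speeds; "joint_torque": joint torques, N m; "tool_pos": TCP position; "eef_rot": TCP orientation; "contact_force": force on the tool from outside, world axes, zero at the start; "moment": the same for the moment, N m; "opening": opening from 0.0 (shut) to 1.0 (fully open); "finger_force": force on a finger pad.
Only numpy, scipy, OpenCV 4.12 (cv2) and the standard library are available. Lean on these libraries where they do the work, as an engineer would, in place of code of your own. Each camera call takes 0.05 s, during which the arm holds its last target. There are 200 camera calls.

TASK

The centrifuge took a knock in the van, so check its rotor for run-out: take the rotor lid off and set it down gently, right way up, in the middle of the blue pad, then slide the dial gauge fully home on its rail so that its stylus bears on the rotor rim. Turn the rotor slowly by its brass hand nut (well under half a turn a second), find where the rim runs highest (largest dial reading), and leave the rotor standing with that high spot at the gauge. Do not shift or tip the other things on the bench.

Things in the scene. Friction and masses are not known exactly. Their poses are not given: they have to be found in the camera images.
- centrifuge: White compact centrifuge, casing 220 x 250 x 120 mm high, fixed. Origin on the rotor's upright axis, at table level; x along the casing's width (110 mm to either side), its front with the controls faces -y, 105 mm from the axis.
- hood (a point): Middle of the upper edge of the centrifuge's open hood (white frame, clear window, 200 mm wide), fixed. Hinged 136 mm from the axis on the centrifuge's +y side at 126 mm above the table, it leans away from the rotor and ends 285 mm above the table.
- rotor_top (a point): Where the rotor's axis meets its top face, 150 mm above the table. Aluminium disc of 120 mm diameter with 12 tube holes; rim from 127 to 150 mm above the table. It sits 1.5 mm off-centre in a direction that nothing on it shows, so the rim at the gauge rises and falls smoothly once a turn (a cosine of the rotor's angle: one high and one low spot).
- rotor_lid: Blue rotor lid, 139 mm across and 85 mm high in all, about 0.16 kg, loose on the rotor at the start. Origin at the centre of its lower edge, z up. Its skirt (19 mm deep, 3 mm play round the rotor) covers the rim, its dome (60 mm across, top 58 mm above the origin) covers the hand nut. It lifts straight off; clear of nut and rotor after 35 mm.
- lid_knob (a point): Centre of the lid's black round knob, 28 mm diameter and 24 mm high (from 61 to 85 mm above the lid's lower edge).
- pad: Light-blue bench pad, 200 x 200 x 3 mm, fixed. Origin at the centre of its underside; x and y along its edges.
- gauge (a joint): Position in m of the dial gauge's carriage on its rail: 0 drawn fully back, 0.050 fully home against its stop. It slides with about 1 N of friction and stays where it is left up to 0.034; over the last 10 mm a ball detent draws it on against the stop (5 N) and keeps it there.
- gauge_stand: Stand of the gauge, on a red magnetic base, fixed. Origin on the rotor's axis at table level; the gauge lies on its -y side, and the carriage slides along its +y axis (towards the rotor) to come home. The rail's top is 120 mm above the table, between 138 and 278 mm from the axis.
- gauge_post (a point): Centre of the carriage's upright black grip post, 16 mm wide across the rail, 18 mm along it; it is free from 137 to 183 mm above the table, this point at 165 mm. Home, it stands 195 mm from the rotor's axis. The dial's housing ends 15 mm in front of the post's front face.
- dial (a point): Centre of the white dial face, which looks up, 149 mm above the table; housing 72 mm diameter. Home, it stands 135 mm from the rotor's axis. A stylus with a 7 mm ball sticks out towards the rotor, on a level of 138 mm, the ball on the line to the rotor's axis; with the lid on the rotor it meets the lid's skirt and cannot come home.
- needle (a joint): Angle in rad of the red dial needle: 0 points to the grip post (stylus free), and it turns clockwise seen from above as the rim presses the stylus back, about 1.2 rad for each mm. With the gauge home it swings by about 3.6 rad from the rim's low spot to its high spot, without reaching 0; it lags by up to 0.05 rad behind the turning.
- nut (a point): Centre of the knurled brass hand nut on the rotor's axis, under the lid at the start: 29 mm diameter, 29 mm high, from 152 to 181 mm above the table, this point at 167.5 mm. The rotor turns with it, either way without end, about 0.05 N m of friction; it stays where it is left.
- spindle (a joint): Angle in rad of spindle and rotor, counter-clockwise from above; its zero has nothing to do with the high spot.
- sanitiser: Bystander: clear bottle with a blue cap, 60 mm diameter, 165 mm high, origin under its centre.
- tube_rack: Bystander: white rack full of sample tubes, 58 x 104 mm (x, y), 122 mm high over the caps, origin under its centre.
- swab_carton: Bystander: open white carton of swabs, 100 x 110 mm (x, y), 85 mm high; its open flap leans out over its +x side, to 105 mm from the centre and 140 mm high. Origin under its centre.

How it is judged:
On the way, in this order (a step that is already met when the one before it is completed fails the run):
1. the rotor lid is off and lies flat, right way up, on the blue pad (horizontal distance between rotor_lid and pad below 0.05 m and height (world z) of rotor_lid below 0.008 m and angle between rotor_lid's own z axis and vertical below 0.06 rad and linear speed of rotor_lid below 0.03 m/s), for 0.2 s.
2. the gauge is slid home on its rail (value of joint gauge above 0.047 m), for 0.2 s.
At the end, for the whole second after the job is handed in: The needle stands within 0.15 rad of the highest reading that the rotor can give (high spot within about 20 degrees of the gauge), the rotor at rest; the gauge is home to 3 mm; the lid lies flat (tilt below 0.06 rad), right way up, on the pad, its centre within 50 mm of the pad's (all of step 1 and value of joint gauge above 0.047 m and value of joint needle above 3.91 rad and velocity of joint spindle between -0.05 and 0.05 rad/s); the robot touches nothing.
It fails at once if the rotor is spun faster than 3 rad/s, about half a turn a second (velocity of joint spindle above 3 rad/s or velocity of joint spindle below -3 rad/s).
It fails at once if the lid is dropped (faster than 0.7 m/s within 50 mm of the table) (height (world z) of rotor_lid below 0.05 m and linear speed of rotor_lid above 0.7 m/s).
It fails at once if a bystander is shifted by more than 20 mm or tipped (distance of any of sanitiser, tube_rack, swab_carton from where it was at the start of the episode above 0.02 m or angle between any of sanitiser, tube_rack, swab_carton's own z axis and vertical above 0.25 rad).
It also fails if it takes over 72 s, if anything falls off the work surface, if the arm or the gripper's body presses on something with over 40 N, if the wrist force passes 120 N, or if a joint passes its speed limit or range.

## Working session

There is one attempt and no reset: what is moved stays moved. The work goes in short steps, Python scripts to look and compute and a shell command to move; the robot and the scene stay as the last step left them, time stands still between calls to the robot, and variables do not carry over. Pictures are saved under pics/ and viewed, at most 10 in all, crops included, and the job is handed in when it is done.

```bash
mkdir -p pics
cat > h.py <<'E'
from plant import *
import numpy as np, cv2
from scipy.spatial.transform import Rotation as R
def snap(n):
    s=get_state(); d=snapshot(n); d['s']=s
    if n=='wrist':
        T=np.eye(4);T[:3,:3]=R.from_quat(s['eef_rot']).as_matrix();T[:3,3]=s['tool_pos']
        T=T@np.array(d['mount'])
    else:
        T=np.eye(4);o=np.array(d['orientation']);T[:3,:3]=R.from_quat(o).as_matrix() if o.size==4 else o;T[:3,3]=d['xyz']
    d['T']=T;return d
def save(d,name): cv2.imwrite('pics/'+name,d['frame'][:,:,::-1]); np.savez('pics/'+name+'.npz',T=d['T'],K=np.array(d['mtx']),f=d['frame'])
def at(name,u,v,z):
    a=np.load('pics/'+name+'.npz');r=a['T'][:3,:3]@np.linalg.solve(a['K'],[u,v,1]);o=a['T'][:3,3]
    return o+r*(z-o[2])/r[2]
def proj(name,p):
    a=np.load('pics/'+name+'.npz');c=a['T'][:3,:3].T@(np.array(p)-a['T'][:3,3]);q=a['K']@c;return q[:2]/q[2]
E
python3 -c "
from h import *
for n in ['top','scene']:
  d=snap(n);save(d,n+'1.png');print(n,d['xyz'],d['orientation'])
s=get_state();print(s)"
```

```text
top [ 0.37644295 -0.07443581  1.59112378] [-0.70193653  0.70714087 -0.0590867   0.06120179]
scene [0.55718906 0.51754014 1.94750489] [-0.04506082  0.98513602 -0.16550705  0.00916345]
{'clock': 0.1, 'q': array([ 1.3597912 ,  0.68987097, -0.19452638,  1.56621311,  0.15729378,
        0.90250005, -0.21512536]), 'qd': array([ 1.98400967e-03, -1.78665769e-03,  1.16581185e-03, -3.11440964e-03,
       -8.92176659e-05, -1.73909778e-03, -3.03935844e-04]), 'joint_torque': array([-2.67269752e-03, -5.28496242e+01, -1.27117977e+00, -1.53834987e+01,
       -5.25215711e-02,  2.06851662e-03,  6.25192570e-05]), 'tool_pos': array([ 0.15130855, -0.60583844,  0.23801575]), 'eef_rot': array([ 9.92514867e-01,  1.22121245e-01, -1.52243449e-04, -7.86062784e-04]), 'contact_force': array([ 0.65461143,  1.07563711, -0.69872952]), 'moment': array([-0.01736418, -0.00837723, -0.01437933]), 'finger_force': 0.0, 'opening': 0.9977759173491845}
```

View pics/top1.png

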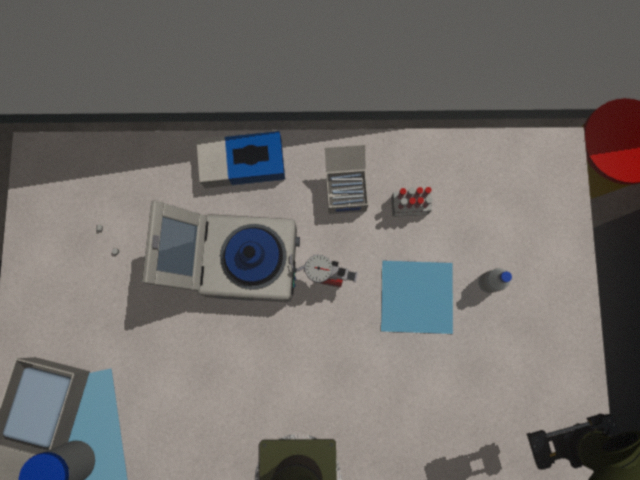

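View pics/scene1.png

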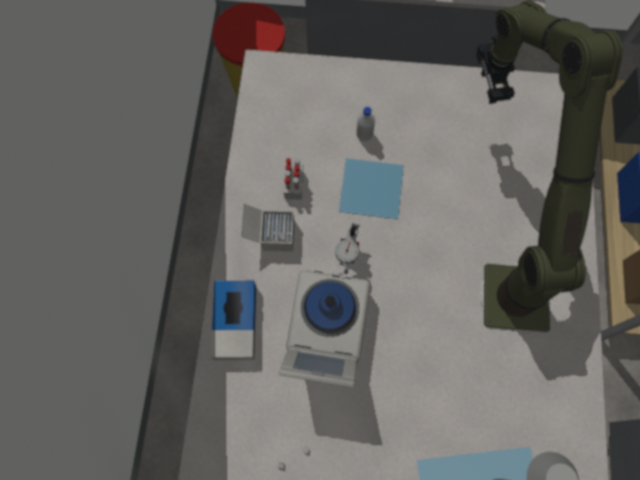

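Top view: lid knob near (249,252), dial (319,268), post near (344,273), pad centre (417,297); bystanders are the carton (347,190), rack (411,200) and bottle (497,279). Scene view: knob (331,300), pad (372,188), dial (347,251).

```bash
python3 -c "
from h import *
np.set_printoptions(precision=4,suppress=True)
print('knob',at('top1.png',249,252,.205),at('scene1.png',331,300,.205))
print('pad',at('top1.png',417,297,.003),at('scene1.png',372,188,.003))
print('padcorners',[at('top1.png',u,v,.003)[:2] for u,v in [(382,260),(453,262),(453,334),(381,332)]])
print('dial',at('top1.png',319,268,.149),at('scene1.png',347,251,.149))
print('bottle',at('top1.png',506,277,.165));print('rack',at('top1.png',413,197,.11))
print('carton',at('top1.png',347,190,.08))
for n,b in [('top1',(200,190,420,310)),('scene1',(270,200,400,390))]:
  f=cv2.imread('pics/'+n+'.png')[b[1]:b[3],b[0]:b[2]];k=3.2 if n=='top1' else 3
  cv2.imwrite('pics/c_'+n+'.png',cv2.resize(f,None,fx=k,fy=k,interpolation=cv2.INTER_CUBIC))
"
```

```text
knob [0.5864 0.1105 0.205 ] [0.583  0.1116 0.205 ]
pad [ 0.4852 -0.338   0.003 ] [ 0.4822 -0.3338  0.003 ]
padcorners [array([ 0.591 , -0.2421]), array([ 0.5838, -0.444 ]), array([ 0.3817, -0.4346]), array([ 0.3886, -0.2342])]
dial [ 0.5517 -0.0635  0.149 ] [ 0.5491 -0.0566  0.149 ]
bottle [ 0.5232 -0.5392  0.165 ]
rack [ 0.7481 -0.3191  0.11  ]
carton [ 0.777 -0.142  0.08 ]
```

View pics/c_top1.png

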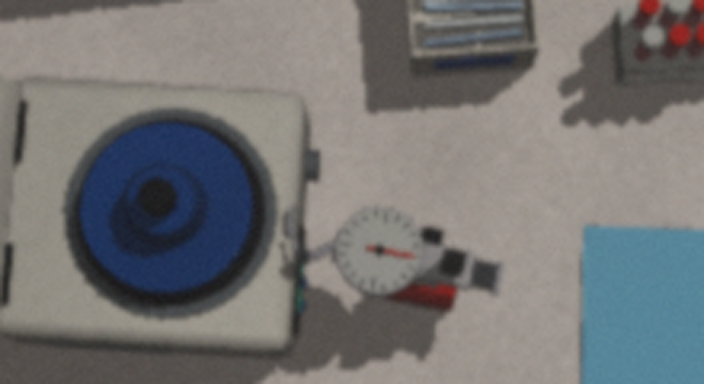

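```bash
python3 -m jog '[[[0.03,-0.03,-0.01,0,0,0],[0.03,-0.03,-0.01,0,0,0],[0.03,-0.03,-0.01,0,0,0],[0.03,-0.03,-0.01,0,0,0],[0.03,-0.03,-0.01,0,0,0],[0.03,-0.03,-0.01,0,0,0],[0.03,-0.03,-0.01,0,0,0],[0.03,-0.03,-0.01,0,0,0],[0.03,-0.03,-0.01,0,0,0],[0.03,-0.03,-0.01,0,0,0],[0.03,-0.03,0,0,0,0],[0.03,-0.03,0,0,0,0]]]' 0.07
python3 -c "
from h import *
s=get_state();print(s['q'].round(2));d=snap('wrist');print(np.array(d['mount']).round(3))"
```

```text
clock: 1.6
tool_pos: [0.4139, -0.1686, 0.3387]
eef_rot: [0.993, 0.122, -0.0, 0.0]
contact_force: [-0.1, 1.2, 1.4]
opening: 0.792
finger_force: 0.0
[ 0.49  0.33 -0.28  1.92  0.11  0.9  -1.18]
[[-0.    -0.946 -0.323  0.084]
 [ 1.    -0.001  0.001  0.   ]
 [-0.001 -0.323  0.946 -0.146]
 [ 0.     0.     0.     1.   ]]
```

```bash
python3 -m jog '[[[0.029,-0.029,0,0,0,0],[0.029,-0.029,0,0,0,0],[0.029,-0.029,0,0,0,0],[0.029,-0.029,0,0,0,0],[0.029,-0.029,0,0,0,0],[0.029,-0.029,0,0,0,0],[0.029,-0.029,0,0,0,0],[0.029,-0.029,0,0,0,0],[0,0,0,0,0,0],[0,0,0,0,0,0]]]'
python3 -c "
from h import *
s=get_state();print(s['q'].round(2),s['qd'].round(2));d=snap('wrist');save(d,'w1.png')"
```

```text
clock: 2.9
tool_pos: [0.5819, 0.1103, 0.3382]
eef_rot: [0.993, 0.122, -0.001, 0.001]
contact_force: [-0.8, 0.3, 0.2]
opening: 0.796
finger_force: 0.0
[-0.09  0.55 -0.29  1.53  0.17  1.09 -1.75] [ 0.02 -0.01  0.01  0.01 -0.   -0.   -0.  ]
```

View pics/w1.png

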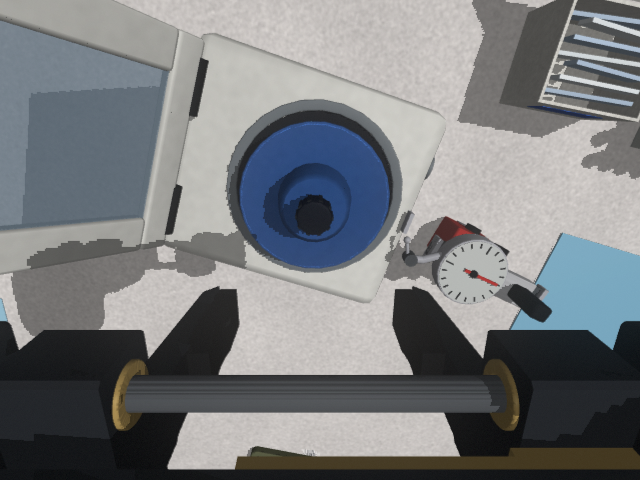

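Wrist view: knob (314,215), lid disc centred near (315,197), dial (474,273), black post (530,303).

```bash
python3 -c "
from h import *
np.set_printoptions(precision=4,suppress=True)
k=at('w1.png',314,216,.212);print(k,at('w1.png',315,197,.150))
d=at('w1.png',474,273,.149);p=at('w1.png',528,301,.18);print(d,p,np.linalg.norm(d[:2]-k[:2]),np.linalg.norm(p[:2]-k[:2]))
s=get_state();T=R.from_quat(s['eef_rot']).as_matrix();print(T.T@(np.r_[k[:2],.192]-s['tool_pos']), T)
g=k-d;print(np.arctan2(g[1],g[0]))
"
```

```text
[0.5874 0.1122 0.212 ] [0.588  0.1115 0.15  ]
[ 0.5508 -0.0615  0.149 ] [ 0.5465 -0.1035  0.18  ] 0.177573160683235 0.21954996219646494
[ 0.0062 -0.0013  0.1464] [[ 0.9706  0.2408 -0.0011]
 [ 0.2408 -0.9706 -0.0016]
 [-0.0015  0.0013 -1.    ]]
1.363169543250488
```

```bash
python3 -m jog '[[[0.003,-0.0005,0.025,0,0,0],[0.003,-0.0005,0.03,0,0,0],[0,0,0.03,0,0,0],[0,0,0.03,0,0,0],[0,0,0.02,0,0,0],[0,0,0.006,0,0,0],[0,0,0.005,0,0,0],[0,0,0,0,0,0]]]' 0.06
python3 -m jog '[[[0,0,0,0,0,0],[0,0,0,0,0,0],[0,0,0,0,0,0],[0,0,0,0,0,0]]]' 0.02 25
```

```text
clock: 3.95
tool_pos: [0.5882, 0.1136, 0.1932]
eef_rot: [0.993, 0.122, 0.0, 0.0]
contact_force: [-0.3, -0.4, 0.5]
opening: 0.683
finger_force: 0.0
clock: 4.45
tool_pos: [0.5881, 0.1138, 0.1929]
eef_rot: [0.993, 0.122, 0.0, 0.0]
contact_force: [-0.3, 0.2, 1.8]
opening: 0.31
finger_force: 25.0
```

```bash
python3 -m jog '[[[0,0,-0.004,0,0,0],[0,0,-0.008,0,0,0],[0,0,-0.01,0,0,0],[0,0,-0.015,0,0,0],[0,0,-0.02,0,0,0],[0,0,-0.03,0,0,0],[0,0,-0.03,0,0,0],[-0.008,0.015,0,0,0,0],[-0.015,0.03,0,0,0,0]]]' - 35
python3 -m jog '[[[-0.02,0.04,0,0,0,0],[-0.02,0.04,0,0,0,0],[-0.02,0.04,0,0,0,0],[-0.02,0.04,0,0,0,0],[-0.02,0.04,0,0,0,0],[-0.02,0.04,0,0,0,0],[-0.02,0.04,0,0,0,0],[-0.02,0.04,0,0,0,0],[-0.016,0.03,0,0,0,0],[-0.010,0.017,0.02,0,0,0],[0,0,0.03,0,0,0],[0,0,0,0,0,0]]]'
python3 -c "
from h import *
d=snap('wrist');save(d,'w2.png')"
```

```text
clock: 5.58
tool_pos: [0.5757, 0.0645, 0.3094]
eef_rot: [0.992, 0.123, -0.0, -0.0]
contact_force: [0.3, -0.3, -1.8]
opening: 0.309
finger_force: 35.0
clock: 7.08
tool_pos: [0.4817, -0.3364, 0.2569]
eef_rot: [0.993, 0.121, -0.003, -0.002]
contact_force: [-0.8, 1.2, -1.0]
opening: 0.31
finger_force: 35.0
```

View pics/w2.png

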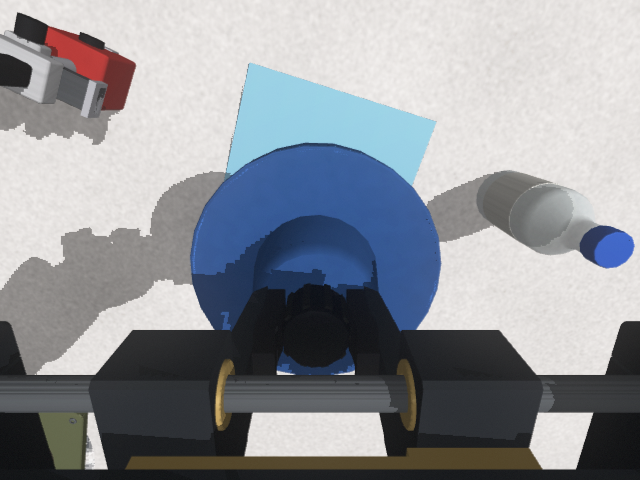

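```bash
python3 -c "
from h import *
print(at('w2.png',248,63,.003),at('w2.png',436,122,.003))"
python3 -m jog '[[[0,0,0.02,0,0,0],[0,0,0.03,0,0,0],[0,0,0.03,0,0,0],[0,0,0.03,0,0,0],[0,0,0.03,0,0,0],[0,0,0.02,0,0,0],[0,0,0.01,0,0,0],[0,0,0.008,0,0,0],[0,0,0.004,0,0,0],[0,0,0.004,0,0,0],[0,0,0,0,0,0],[0,0,0,0,0,0]]]'
```

```text
[ 0.58724202 -0.24067676  0.003     ] [ 0.57923438 -0.4403919   0.003     ]
clock: 8.62
tool_pos: [0.4852, -0.3366, 0.074]
eef_rot: [0.993, 0.122, 0.0, 0.0]
contact_force: [-0.4, 0.1, -2.3]
opening: 0.302
finger_force: 35.0
```

```bash
python3 -m jog '[[[0,0,0.002,0,0,0],[0,0,0.002,0,0,0],[0,0,0.002,0,0,0],[0,0,0.001,0,0,0],[0,0,0,0,0,0]]]'
python3 -m jog '[[[0,0,0.001,0,0,0],[0,0,0.001,0,0,0],[0,0,0,0,0,0]]]'
```

```text
clock: 9.25
tool_pos: [0.485, -0.3365, 0.0666]
eef_rot: [0.993, 0.122, -0.0, -0.0]
contact_force: [0.2, -0.3, -0.5]
opening: 0.308
finger_force: 35.0
clock: 9.62
tool_pos: [0.4851, -0.3365, 0.0649]
eef_rot: [0.993, 0.122, 0.0, 0.0]
contact_force: [-1.3, 0.2, 1.3]
opening: 0.305
finger_force: 35.0
```

```bash
python3 -m jog '[[[0,0,0.001,0,0,0],[0,0,0.001,0,0,0],[0,0,0,0,0,0]]]'
```

```text
clock: 10.0
tool_pos: [0.4851, -0.3365, 0.0648]
eef_rot: [0.993, 0.122, 0.0, 0.0]
contact_force: [-3.5, 1.8, 16.9]
opening: 0.307
finger_force: 35.0
```

```bash
python3 -m jog '[[[0,0,-0.001,0,0,0],[0,0,0,0,0,0],[0,0,0,0,0,0],[0,0,-0.01,0,0,0],[0,0,-0.02,0,0,0],[0,0,-0.03,0,0,0],[0,0,-0.04,0,0,0],[0,0,-0.04,0,0,0],[0,0,-0.04,0,0,0]]]' 0.06
python3 -m jog '[[[0.017,-0.033,0,0,0,0],[0.0174,-0.033,0,0,0,0],[0.0174,-0.033,0,0,0,0],[0.0174,-0.033,0,0,0,0],[0.0174,-0.033,0,0,0,0],[0.0174,-0.032,0,0,0,0],[0,0,0,0,0,-0.186],[0,0,0,0,0,-0.186],[0,0,0,0,0,-0.186],[0,0,0,0,0,-0.186],[0,0,0,0,0,-0.186],[0,0,0,0,0,-0.186]]]'
python3 -m jog '[[[0,0,0,0,0,0],[0,0,0,0,0,0]]]'
python3 -c "
from h import *
print(get_state()['q'].round(2));d=snap('wrist');save(d,'w3.png')"
```

```text
clock: 11.12
tool_pos: [0.4849, -0.3364, 0.2456]
eef_rot: [0.993, 0.122, 0.0, 0.0]
contact_force: [0.3, 0.2, 0.1]
opening: 0.684
finger_force: 0.0
clock: 12.62
tool_pos: [0.5381, -0.1203, 0.2443]
eef_rot: [0.775, 0.631, -0.0, 0.0]
contact_force: [0.0, 0.5, 0.5]
opening: 0.681
finger_force: 0.0
clock: 12.88
tool_pos: [0.5382, -0.1203, 0.244]
eef_rot: [0.778, 0.628, 0.0, 0.0]
contact_force: [0.2, -0.7, -0.1]
opening: 0.683
finger_force: 0.0
[ 0.49  0.63 -0.59  1.77  0.44  0.87 -0.51]
```

View pics/w3.png

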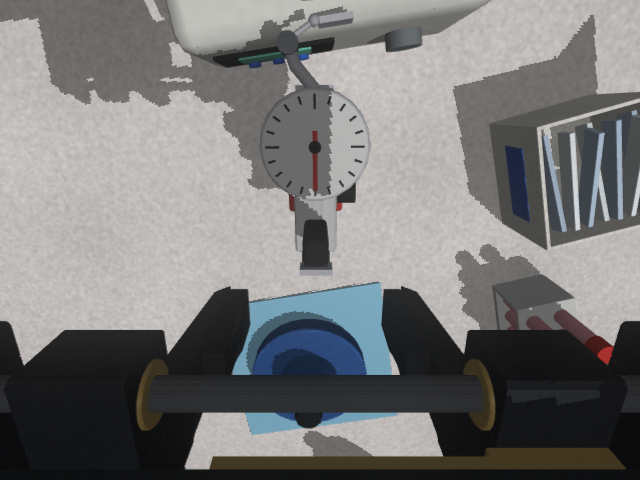

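Wrist view: gauge aligned with the image, dial (315,147), post top near (316,255), lid sits flat on the pad below.

```bash
python3 -c "
from h import *
np.set_printoptions(precision=4,suppress=True)
d=at('w3.png',315,147,.149);p=at('w3.png',316,258,.183);print(d,p)
a=np.array([.5875,.1118]);print(np.linalg.norm(d[:2]-a),np.linalg.norm(p[:2]-a))
g=a-d[:2];g/=np.linalg.norm(g);post=d[:2]-g*.06;print(g,post)
s=get_state();T=R.from_quat(s['eef_rot']).as_matrix();print(T.T@(np.r_[post,.15]-s['tool_pos']),T[:,1]@np.r_[g,0], T[:,0])
for dx in (-.009,.009): print(proj('w3.png',np.r_[post+g*dx,.183]))
"
```

```text
[ 0.5506 -0.0607  0.149 ] [ 0.5379 -0.1221  0.183 ]
0.17643991922577532 0.23907717821401972
[0.2093 0.9779] [ 0.538  -0.1194]
[ 0.0008 -0.0004  0.0939] -0.001696518965082712 [ 0.211   0.9775 -0.0004]
[315.328 267.603]
[315.2454 239.9773]
```

```bash
python3 -m jog '[[[0.001,0,0.02,0,0,0],[0,0,0.03,0,0,0],[0,0,0.02,0,0,0],[0,0,0.01,0,0,0],[0,0,0.009,0,0,0],[0,0,0,0,0,0]]]' 0.045
python3 -m jog '[[[0,0,0,0,0,0],[0,0,0,0,0,0],[0,0,0,0,0,0],[0,0,0,0,0,0]]]' 0.008 15
```

```text
clock: 13.68
tool_pos: [0.5384, -0.1192, 0.1546]
eef_rot: [0.777, 0.629, -0.0, -0.0]
contact_force: [-0.1, 0.4, 0.4]
opening: 0.511
finger_force: 0.0
clock: 14.18
tool_pos: [0.5384, -0.1192, 0.155]
eef_rot: [0.777, 0.629, 0.0, 0.0]
contact_force: [-0.9, 0.1, 3.1]
opening: 0.178
finger_force: 15.0
```

Gripped (16 mm). Slide along tool +x.

```bash
python3 -m jog '[[[0.004,0,0,0,0,0],[0.006,0,0,0,0,0],[0.006,0,0,0,0,0],[0.006,0,0,0,0,0],[0.006,0,0,0,0,0],[0.004,0,0,0,0,0],[0.003,0,0,0,0,0],[0.003,0,0,0,0,0],[0.002,0,0,0,0,0],[0,0,0,0,0,0]]]'
python3 -m jog '[[[0.002,0,0,0,0,0],[0.001,0,0,0,0,0],[0,0,0,0,0,0]]]'
```

```text
clock: 15.42
tool_pos: [0.5468, -0.0791, 0.155]
eef_rot: [0.777, 0.629, 0.0, -0.0]
contact_force: [-2.2, 0.2, 5.9]
opening: 0.177
finger_force: 15.0
clock: 15.8
tool_pos: [0.5468, -0.0787, 0.155]
eef_rot: [0.778, 0.629, -0.001, 0.001]
contact_force: [-2.8, -5.1, 7.5]
opening: 0.178
finger_force: 15.0
```

```bash
python3 -m jog '[[[0,0,0,0,0,0],[0,0,0,0,0,0],[0,0,0,0,0,0],[0,0,-0.01,0,0,0],[0,0,-0.02,0,0,0],[0,0,-0.03,0,0,0],[0.03,0,-0.02,0,0,0],[0.035,0,0,0,0,0],[0.035,0,0,0,0,0],[0.035,0,0,0,0,0],[0.035,0,0,0,0,0],[0.024,0,0,0,0,0]]]' 0.05
python3 -c "
from h import *
import pickle
np.set_printoptions(precision=3,suppress=True)
s=get_state();print(s['q'].round(2),s['tool_pos']);d=snapshot('wrist');M=np.array(d['mount']);K=np.array(d['mtx']);print(K)
y0=R.from_quat(s['eef_rot']).as_matrix()
for a in range(-120,240,20):
  T=np.eye(4);T[:3,:3]=R.from_euler('z',a,degrees=True).as_matrix()@y0;T[:3,3]=[.5875,.1118,.157]
  c=np.linalg.inv(T@M)@np.r_[.5593,-.0202,.149,1];q=K@c[:3];print(a,(q[:2]/q[2]).round(),c[2].round(2))
"
```

```text
clock: 17.3
tool_pos: [0.5879, 0.115, 0.2355]
eef_rot: [0.777, 0.63, 0.001, -0.0]
contact_force: [0.0, -0.7, -0.8]
opening: 0.565
finger_force: 0.0
[ 0.04  0.7  -0.55  1.64  0.43  0.92 -0.88] [0.588 0.115 0.235]
[[367.51    0.    315.341]
 [  0.    367.51  234.372]
 [  0.      0.      1.   ]]
-120 [601. 152.] 0.15
-100 [612. 252.] 0.17
-80 [587. 341.] 0.18
-60 [537. 412.] 0.19
-40 [470. 462.] 0.21
-20 [395. 492.] 0.21
0 [315. 502.] 0.22
20 [236. 492.] 0.21
40 [161. 462.] 0.21
60 [ 95. 411.] 0.19
80 [ 45. 340.] 0.18
100 [ 20. 251.] 0.16
120 [ 31. 151.] 0.15
140 [88. 54.] 0.14
160 [188. -18.] 0.13
180 [317. -44.] 0.13
200 [446. -17.] 0.13
220 [546.  55.] 0.14
```

```bash
python3 -c "
from h import *
o=[]
for n in ['top','scene']:
  d=snap(n);save(d,n+'2.png');u,v=proj(n+'2.png',[.5593,-.0202,.149]).round().astype(int);print(n,u,v)
  o.append(cv2.resize(d['frame'][v-25:v+25,u-25:u+25,::-1],(390,390),interpolation=cv2.INTER_CUBIC))
cv2.imwrite('pics/c2.png',np.hstack(o))"
```

```text
top 302 265
scene 343 262
```

View pics/c2.png

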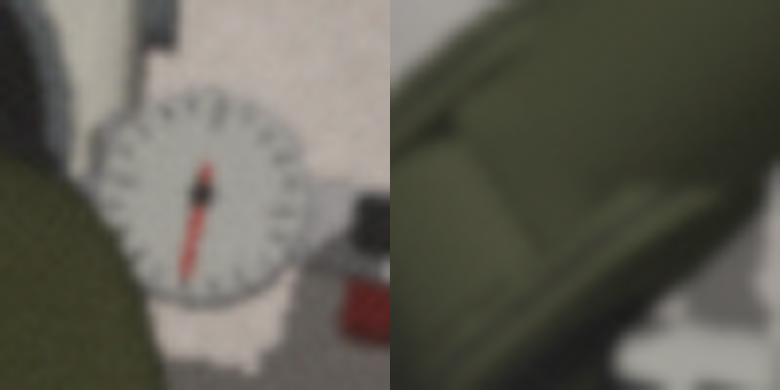

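The top camera shows the needle clearly (hub near the crop's (200,193), long end pointing down-left); the scene view is blocked by the arm.

```bash
cat > needle.py <<'E'
from h import *
def read(n='tn'):
    d=snap('top');save(d,n);u,v=proj(n,[.5593,-.0202,.149]).round().astype(int)
    f=d['frame'].astype(int)
    P=[]
    for y in range(v-16,v+17):
        for x in range(u-16,u+17):
            r,g,b=f[y,x]
            if r-max(g,b)>35: P.append(np.r_[at(n,x,y,.149)[:2],r-max(g,b)])
    P=np.array(P);h=np.array([.5593,-.0202])
    P=P[np.linalg.norm(P[:,:2]-h,axis=1)<.033]
    m=np.average(P[:,:2],axis=0,weights=P[:,2])
    c=np.cov(P[:,:2].T,aweights=P[:,2]);a=np.linalg.eigh(c)[1][:,1]
    if a@(m-h)<0:a=-a
    post=np.arctan2(-.978,-.209)
    return (post-np.arctan2(a[1],a[0]))%(2*np.pi),len(P),(m-h).round(4),d['s']['clock'],d['s']['q'][6]
if __name__=='__main__': print(read())
E
python3 needle.py
python3 -m jog '[[[0,0,0,0,0,-0.175],[0,0,0,0,0,-0.175],[-0.0025,0.0,0.02,0,0,0],[0,0,0.025,0,0,0],[0,0,0.02,0,0,0],[0,0,0.009,0,0,0],[0,0,0.004,0,0,0],[0,0,0,0,0,0]]]'
python3 -m jog '[[[0,0,0,0,0,0],[0,0,0,0,0,0],[0,0,0,0,0,0],[0,0,0,0,0,0]]]' 0.02 25
python3 needle.py
```

```text
clock: 18.5
tool_pos: [0.5884, 0.1098, 0.1571]
eef_rot: [0.656, 0.755, 0.0, 0.0]
contact_force: [-0.3, -0.1, -0.2]
opening: 0.566
finger_force: 0.0
clock: 19.0
tool_pos: [0.5872, 0.1101, 0.1571]
eef_rot: [0.656, 0.755, -0.001, -0.0]
contact_force: [-4.2, -0.4, 6.0]
opening: 0.321
finger_force: 25.0Traceback (most recent call last):
  File "needle.py", line 17, in <module>
    if __name__=='__main__': print(read())
                                   ~~~~^^
  File "needle.py", line 3, in read
    d=snap('top');save(d,n);u,v=proj(n,[.5593,-.0202,.149]).round().astype(int)
                  ~~~~^^^^^
  File "h.py", line 12, in save
    def save(d,name): cv2.imwrite('pics/'+name,d['frame'][:,:,::-1]); np.savez('pics/'+name+'.npz',T=d['T'],K=np.array(d['mtx']),f=d['frame'])
                      ~~~~~~~~~~~^^^^^^^^^^^^^^^^^^^^^^^^^^^^^^^^^^^
cv2.error: OpenCV(4.12.0) /io/opencv/modules/imgcodecs/src/loadsave.cpp:1051: error: (-2:Unspecified error) could not find a writer for the specified extension in function 'imwrite_'

Traceback (most recent call last):
  File "needle.py", line 17, in <module>
    if __name__=='__main__': print(read())
                                   ~~~~^^
  File "needle.py", line 3, in read
    d=snap('top');save(d,n);u,v=proj(n,[.5593,-.0202,.149]).round().astype(int)
                  ~~~~^^^^^
  File "h.py", line 12, in save
    def save(d,name): cv2.imwrite('pics/'+name,d['frame'][:,:,::-1]); np.savez('pics/'+name+'.npz',T=d['T'],K=np.array(d['mtx']),f=d['frame'])
                      ~~~~~~~~~~~^^^^^^^^^^^^^^^^^^^^^^^^^^^^^^^^^^^
cv2.error: OpenCV(4.12.0) /io/opencv/modules/imgcodecs/src/loadsave.cpp:1051: error: (-2:Unspecified error) could not find a writer for the specified extension in function 'imwrite_'
```

Gripped (28.3 mm ≈ nut). Fix the file name and read, then turn 40° ccw.

```bash
sed -i "s/n='tn'/n='tn.png'/" needle.py; python3 needle.py
python3 -m jog '[[[0,0,0,0,0,-0.08],[0,0,0,0,0,-0.15],[0,0,0,0,0,-0.15],[0,0,0,0,0,-0.15],[0,0,0,0,0,-0.15],[0,0,0,0,0,-0.02],[0,0,0,0,0,0],[0,0,0,0,0,0]]]'
python3 needle.py
```

```text
clock: 20.1
tool_pos: [0.5887, 0.1109, 0.1571]
eef_rot: [0.358, 0.934, 0.001, 0.0]
contact_force: [0.6, 2.3, 2.1]
opening: 0.321
finger_force: 25.0Traceback (most recent call last):
  File "needle.py", line 17, in <module>
    if __name__=='__main__': print(read())
                                   ~~~~^^
  File "needle.py", line 11, in read
    P=P[np.linalg.norm(P[:,:2]-h,axis=1)<.033]
                       ~^^^^^^
IndexError: too many indices for array: array is 1-dimensional, but 2 were indexed
Traceback (most recent call last):
  File "needle.py", line 17, in <module>
    if __name__=='__main__': print(read())
                                   ~~~~^^
  File "needle.py", line 11, in read
    P=P[np.linalg.norm(P[:,:2]-h,axis=1)<.033]
                       ~^^^^^^
IndexError: too many indices for array: array is 1-dimensional, but 2 were indexed
```

```bash
python3 -c "
from h import *
f=np.load('pics/top2.png.npz')['f'].astype(int)[249:282,286:319];m=f[...,0]-f[...,1:].max(-1);print(np.sort(m.ravel())[-25:])
g=np.load('pics/tn.png.npz')['f'];gi=g.astype(int)[249:282,286:319];m=gi[...,0]-gi[...,1:].max(-1);print(np.sort(m.ravel())[-25:])
cv2.imwrite('pics/c3.png',cv2.resize(g[225:305,262:342,::-1],(560,560),interpolation=cv2.INTER_CUBIC))"
```

```text
[23 24 25 29 30 30 31 34 35 39 40 41 43 44 46 47 47 51 51 53 56 56 57 58
 60]
[ 6  7  7  7  7  7  8  8  8  8  8  8  8  9  9  9  9  9 10 10 10 10 10 10
 11]
```

View pics/c3.png

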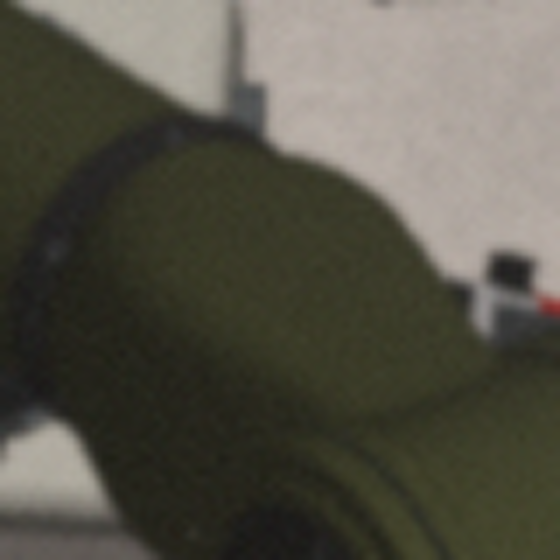

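The top view of the dial is now blocked by the elbow; release, lift and read with the wrist camera.

```bash
cat > wn.py <<'E'
from h import *
import sys
n=sys.argv[1]+'.png';d=snap('wrist');save(d,n);f=d['frame'].astype(int);h=np.array([.5593,-.0202])
m=f[...,0]-f[...,1:].max(-1);ys,xs=np.nonzero(m>60)
P=np.array([np.r_[at(n,x,y,.149)[:2]-h,x,y] for x,y in zip(xs,ys)]);P=P[np.linalg.norm(P[:,:2],axis=1)<.033]
c=np.cov(P[:,:2].T);a=np.linalg.eigh(c)[1][:,1];M=P[:,:2].mean(0)
if a@M<0:a=-a
print('hub',proj(n,[*h,.149]).round(),'red px',len(P),'mean',M.round(4),P[:,2:].mean(0).round(),'needle',(np.arctan2(-.978,-.209)-np.arctan2(a[1],a[0]))%(2*np.pi),'q7',d['s']['q'][6])
E
python3 -m jog '[[[0,0,0,0,0,0],[0,0,0,0,0,0],[0,0,0,0,0,0],[0,0,-0.01,0,0,0],[0,0,-0.03,0,0,0],[0,0,-0.04,0,0,0],[0,0,0,0,0,0],[0,0,0,0,0,0]]]' 0.045
python3 wn.py w4
```

```text
clock: 21.15
tool_pos: [0.5879, 0.1097, 0.2366]
eef_rot: [0.357, 0.934, -0.0, 0.0]
contact_force: [-0.5, 0.0, 0.1]
opening: 0.511
finger_force: 0.0
hub [158. 325.] red px 129 mean [-0.0034  0.015 ] [168. 310.] needle 2.7526875746004733 q7 -0.006589847500696987
```

View pics/w4.png

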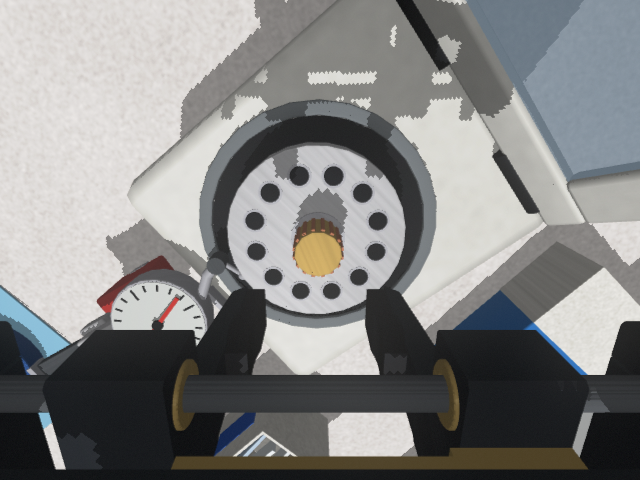

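Needle tip at (178,296) from hub (158,325): reading ≈ 2.75, rising ccw; the cosine puts the peak about 74° (1.3 rad) further ccw.

```bash
python3 -m jog '[[[0,0,0.03,0,0,0],[0,0,0.03,0,0,0],[0,0,0.014,0,0,0],[0,0,0.005,0,0,0],[0,0,0,0,0,0]]]'
python3 -m jog '[[[0,0,0,0,0,0],[0,0,0,0,0,0],[0,0,0,0,0,0],[0,0,0,0,0,0]]]' 0.02 25
python3 -m jog '[[[0,0,0,0,0,-0.08],[0,0,0,0,0,-0.15],[0,0,0,0,0,-0.15],[0,0,0,0,0,-0.15],[0,0,0,0,0,-0.15],[0,0,0,0,0,-0.15],[0,0,0,0,0,-0.15],[0,0,0,0,0,-0.15],[0,0,0,0,0,-0.12],[0,0,0,0,0,-0.05],[0,0,0,0,0,0],[0,0,0,0,0,0]]]'
python3 -m jog '[[[0,0,0,0,0,0],[0,0,0,0,0,0],[0,0,0,0,0,0],[0,0,-0.01,0,0,0],[0,0,-0.03,0,0,0],[0,0,-0.04,0,0,0],[0,0,0,0,0,0],[0,0,0,0,0,0]]]' 0.045
python3 wn.py w5
```

```text
clock: 21.82
tool_pos: [0.5884, 0.1103, 0.1579]
eef_rot: [0.357, 0.934, 0.0, 0.0]
contact_force: [-0.9, -0.5, -0.7]
opening: 0.514
finger_force: 0.0
clock: 22.32
tool_pos: [0.5889, 0.1107, 0.1585]
eef_rot: [0.357, 0.934, 0.001, 0.001]
contact_force: [1.7, 1.0, 3.6]
opening: 0.322
finger_force: 25.0
clock: 23.82
tool_pos: [0.5891, 0.1141, 0.1586]
eef_rot: [-0.282, 0.959, 0.003, 0.003]
contact_force: [2.2, 5.9, -1.3]
opening: 0.32
finger_force: 25.0
clock: 24.82
tool_pos: [0.588, 0.1096, 0.2376]
eef_rot: [-0.281, 0.96, -0.0, -0.0]
contact_force: [0.2, -0.1, -0.3]
opening: 0.512
finger_force: 0.0
hub [158.  93.] red px 282 mean [0.009  0.0044] [158. 110.] needle 4.041852990250289 q7 1.1235780688410792
```

View pics/w5.png

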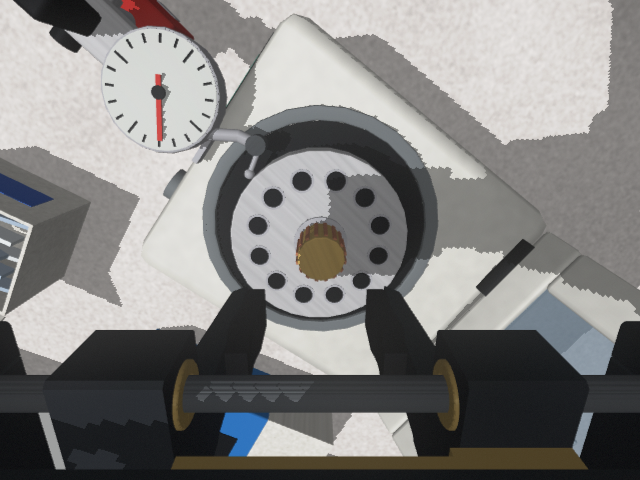

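Needle hub (158,93), tip (160,138): reading ≈ 4.04 against a possible 4.06, gauge still home. The robot is clear, so I'm handing in.

```bash
python3 -c "
from plant import *
print(finish_job())"
```

```text
the job is handed in; nothing more can be done
None
```

I handed the job in at about 25 s: the lid lies flat near the pad's middle, the gauge is home, and the rotor stands at its high spot with the needle reading about 4.04 rad (maximum about 4.06). I found the high spot by fitting the cosine to two earlier readings and turned to it without going past the peak; the hand-in call returned no verdict.

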